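Lay the tall carton against the packing fence

TASK

Using only pushes with the closed or open fingers, tip the tall standing carton over towards the aluminium fence so that it lies flat on its broad side, then push it along the table until its top end is flush and square against the fence. Do not grip or lift the carton, do not roll it onto its narrow side, leave everything else on the table where it is, and finish clear of it all.

Things in the scene. Friction and masses are not known exactly. Their poses are not given: they have to be found in the camera images.
- carton: the tall carton, the tallest on the table: closed brown cardboard box standing on end, 120 mm (own x) x 90 mm (own y) x 160 mm (own z), loose, about 0.25 to 0.5 kg, weight evenly spread; pushed near its top on a broad face it tips about its far bottom edge (past the balance point at about 30 degrees it falls over by itself), pushed low it slides. Its two broad faces (120 x 160 mm) face own +y and -y. Origin: centre of its underside as it stands (own z points to its top end)
- carton_top (a point): centre of the tall carton's top end (120 x 90 mm face), 160 mm along own z from the origin; turns with the carton
- carton_mid (a point): middle of the tall carton
- carton_foot_a (a point): middle of the carton's bottom edge on its own +y side (45 mm along own +y from the origin)
- carton_foot_b (a point): middle of the carton's bottom edge on its own -y side
- fence: the fence: a plain aluminium bar fixed to the table, 300 mm long (own x), 24 mm thick (own y), 40 mm tall, with two bolt heads on top; it stands to the left or to the right of the tall carton, its length running roughly away from the robot. Origin: centre of its underside; its long faces lie 12 mm either side of the origin along own y
- tray: open cardboard tray of white pouches, 140 x 180 x 50 mm, loose; origin centre of its underside. Stands on the side of the tall carton opposite to the fence (leave alone)
- bottle: clear upright plastic bottle, 64 mm across, 190 mm tall, behind the work; origin centre of its underside (leave alone)
- small_carton: small standing carton, 80 x 65 mm, 100 mm tall, behind the work; origin centre of its underside (leave alone)
- mug: white mug, 80 mm across, 90 mm tall, behind the work; origin centre of its underside (leave alone)
- tape: roll of tan packing tape lying flat, 96 mm across, 45 mm tall, on the robot's side of the work; origin centre of its underside (leave alone)
- marker: black marker lying flat, 130 x 16 x 14 mm, on the robot's side of the work; origin centre of its underside (leave alone)

How it is judged:
On the way:
1. the tall carton has been tipped onto its broad side ((angle between carton's own y axis and vertical below 0.06 rad or angle between carton's own y axis and vertical above 3.0816 rad)), for 0.2 s.
At the end, for the whole second after the job is handed in: The tall carton rests on the table on a broad face (within 0.06 rad of flat), the centre of its top end within 5 mm of the fence's face and between the fence's ends, its length square to the fence within 0.05 rad, at rest ((angle between carton's own y axis and vertical below 0.06 rad or angle between carton's own y axis and vertical above 3.0816 rad) and y of carton_top in the frame of fence between -0.017 and 0.017 m and x of carton_top in the frame of fence between -0.15 and 0.15 m and angle between the z axis of carton and the y axis of fence, either way round below 0.05 rad and height (world z) of carton_mid between 0.037 and 0.053 m and linear speed of carton below 0.01 m/s); the robot touches nothing.
It fails at once if the carton is lifted or carried off the table (height (world z) of carton_mid above 0.115 m).
It fails at once if the carton is lifted clear of the table or rolled onto its narrow side (both long bottom edges more than 25 mm up) (height (world z) of each of carton_foot_a, carton_foot_b above 0.025 m).
It fails at once if something else on the table is moved by more than 25 mm (distance of any of tray, bottle, small_carton, mug, tape, marker from where it was at the start of the episode above 0.025 m).
It fails at once if the bottle, mug or small carton is tipped (angle between any of bottle, mug, small_carton's own z axis and vertical above 0.35 rad).
It also fails if it takes over 58 s, if anything falls off the work surface, if the arm or the gripper's body presses on something with over 40 N, if the wrist force passes 120 N, or if a joint passes its speed limit or range.

ROBOT

A 6-joint arm with a two-finger parallel gripper is mounted at the origin on the work surface. World frame = base frame: x ahead of the robot, y to its left, z up, the work surface at z = 0. Lengths are in m, angles in rad, forces in N, time in s.
With the tool pointing down it reaches from about 0.375 to 0.925 m from the base axis. Payload 5.7 kg.
Tool frame: the origin (TCP) lies between the finger pads; the fingertips stand 22 mm ahead of it and the grasp point (between the pads) lies 3 mm ahead of it (tips_ahead is the distance from the TCP to the fingertips, in m); z points along the fingers, x is the direction in which the jaws open and shut, and the axes are right-handed (so a half turn about z gives the same grasp; the last joint's range is limited). The gripper opens to 85 mm and grips with 20 to 120 N. Pads are 22 mm wide; open, the fingers measure 114 mm over their backs; the gripper's body (76 mm by 85 mm) begins 54 mm behind the grasp point. The pads swing forward as they close: fully open they stand 13 mm farther back than shut.
Start: joints at [-1.441, 0.359, 1.51, -0, 1.272, -0.115], TCP at [0.145, -0.582, 0.253] pointing down, gripper open.
Joint ranges: [-2.97, 2.97], [-1.01, 2.36], [0.21, 2.38], [-0.96, 4.11], [0.2, 2.71], [-2.98, 2.98]. Speed limits (rad/s): [2.39, 2.39, 3.14, 3.14, 3.14, 3.14].

INTERFACE

Orientations are given as [roll, pitch, yaw] about the fixed x, y, z axes, in that order (R = Rz(yaw) Ry(pitch) Rx(roll)).
In Python, from cell import * gives the robot as it stands. The module is installed in compiled form; this text tells all that it offers.
- The arm moves only by the tool move_arm, never from a script. Its argument "moves" is a list of rows, each a list of 2 entries, a list of its own where there are three numbers: the shift along the tool's x, y, z in cm, then the turn about the tool's z in rad. In form: [[[x, y, z], spin], ...]. A call has 1 to 20 rows; each row shifts and turns the pose as measured when the row begins, along the tool's axes as they then stand; what a row does not reach is not made up. A row lasts 1/10 s, in which the tool goes at most 50 mm and 8.59 degrees, less where a joint would pass 70% of its speed; a pose out of reach is approached as far as the arm can. A call with a gripper value outside its range is refused whole. "grip" is the opening, from 0 (shut) to 1 (fully open), set as the call begins (left out, the last holds). The fingers move at their own pace and stop on an object; "force" is the grip in N (left out, the last holds). Time passes only in rows, so rows that do not move let the fingers close. It gives the time, the measured TCP pose, the force and the opening at its end, in the units of the state.
- read_state(): the state, without advancing time (a new reading comes with each control period).
- read_camera(name): name is "side" or "top" or "wrist"; returns the picture (384x512x3 uint8, blue, green, red); there is no depth.
- camera_params(name): a dict with "fx", "fy", "cx", "cy" (pixels), "distortion" ([k1, k2, p1, p2, k3] as OpenCV has them; the pictures are not rectified), "T" (4x4, takes a point from camera to world coordinates). Camera axes: x right, y down, z forward; pixel columns grow to the right and rows downward; lengths in m; the calibration is good to about 2 mm. A picture is of the moment at which its call begins: read the wrist's pose just before it. camera_params takes no time and is no camera call; for the wrist camera it gives the pose at the moment of the call.
- hand_in(): hands the job in, once; it reports no verdict.
The state is a dict: "clock": time; "q": joint angles; "dq": joint speeds; "effort": joint torques, N m; "tcp_pos": TCP position; "eef_rot": TCP orientation; "ft_force": force on the tool from outside, world axes, zero at the start; "torque": the same for the moment, N m; "finger_gap": finger opening in m.
Only numpy, scipy, OpenCV 4.12 (cv2) and the standard library are available. Lean on these libraries where they do the work, as an engineer would, in place of code of your own. Each camera call takes 0.05 s, during which the arm holds its last target.

## Working session

There is one attempt and no reset: what is moved stays moved. The work goes in short steps, Python scripts to look and compute and a tool call to move; the robot and the scene stay as the last step left them, time stands still between calls to the robot, and variables do not carry over. Pictures are saved under pics/ and viewed, and the job is handed in when it is done.

Besides the shell and the picture viewer there is one more tool, called by a JSON object that holds its "method" and its "body", one argument or row to a line. move_arm: Moves the arm, as the interface text tells. Its arguments: {"type":"object","properties":{"moves":{"type":"array"},"grip":{"type":"number"},"force":{"type":"number"}},"required":["moves"]}

```bash
mkdir -p pics; python3 - <<'E'
from cell import *
import cv2
print(read_state())
for n in ["top","side"]:
    im=read_camera(n); cv2.imwrite(f"pics/{n}0.png",im); p=camera_params(n); print(n,p)
E
```

```text
{'clock': 0.0, 'q': array([-1.44110167e+00,  3.59511144e-01,  1.51143221e+00,  4.39382834e-05,
        1.27247150e+00, -1.15097693e-01]), 'dq': array([ 0.00035791, -0.00043041,  0.00077957,  0.00082229,  0.00030059,
        0.00116837]), 'effort': array([ 1.04240895e-03, -5.27627885e+01, -2.78617448e+01,  2.28347108e-05,
        1.33094232e-02,  2.03330080e-05]), 'tcp_pos': array([ 0.14533959, -0.58148472,  0.25244996]), 'eef_rot': array([-3.14134169e+00,  1.80532547e-03, -1.32601670e+00]), 'ft_force': array([0.84512402, 0.72284602, 0.28888493]), 'torque': array([-0.02776676,  0.05631451,  0.00782577]), 'finger_gap': 0.08542512818466301}
top {'fx': 486.9067342747995, 'fy': 486.9067342747995, 'cx': 259.47681779051516, 'cy': 183.18275801727714, 'distortion': array([0.02836809, 0.        , 0.        , 0.        , 0.        ]), 'T': array([[ 0.01978906, -0.99374683,  0.1098892 ,  0.41870129],
       [-0.99967198, -0.01787929,  0.01833736, -0.00292972],
       [-0.01625796, -0.11021603, -0.99377468,  1.36022076],
       [ 0.        ,  0.        ,  0.        ,  1.        ]])}
side {'fx': 404.7775946391946, 'fy': 404.7775946391946, 'cx': 247.45662745798413, 'cy': 191.46535649413084, 'distortion': array([-0.02972837,  0.        ,  0.        ,  0.        ,  0.        ]), 'T': array([[-0.93253762, -0.21467612,  0.29032353,  0.22829982],
       [-0.36098196,  0.57233995, -0.73628731,  0.88783069],
       [-0.00810046, -0.79141717, -0.61122274,  0.82804028],
       [ 0.        ,  0.        ,  0.        ,  1.        ]])}
```

View pics/top0.png

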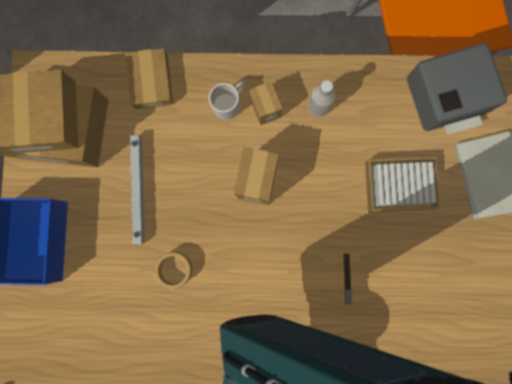

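View pics/side0.png

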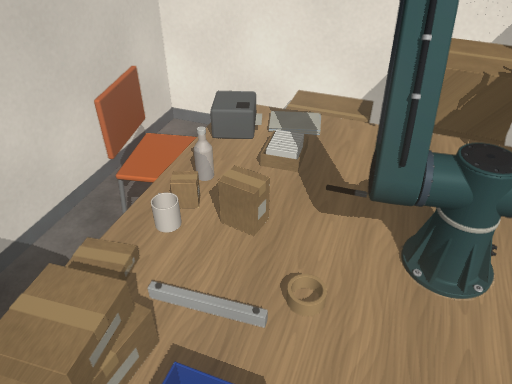

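The top view shows the fence at (137,190), the carton at (258,175), the tray at (403,184), the tape at (174,270) and the marker at (347,278). Next I'll zoom in to find corners.

```bash
cat > h.py <<'E'
import numpy as np, cv2
def ray(p,uv):
    K=np.array([[p['fx'],0,p['cx']],[0,p['fy'],p['cy']],[0,0,1]])
    n=cv2.undistortPoints(np.array([[uv]],float),K,p['distortion'])[0,0]
    d=p['T'][:3,:3]@np.array([n[0],n[1],1]); return p['T'][:3,3],d
def onz(p,uv,z):
    o,d=ray(p,uv); return o+d*(z-o[2])/d[2]
def proj(p,X):
    K=np.array([[p['fx'],0,p['cx']],[0,p['fy'],p['cy']],[0,0,1]])
    Ti=np.linalg.inv(p['T']); r=cv2.Rodrigues(Ti[:3,:3])[0]
    return cv2.projectPoints(np.array(X,float).reshape(-1,3),r,Ti[:3,3],K,p['distortion'])[0][:,0]
E
python3 - <<'E'
import cv2
im=cv2.imread("pics/top0.png")
a=im[140:210,220:300]; b=im[125:250,115:160]
cv2.imwrite("pics/c1.png",cv2.resize(a,None,fx=8,fy=8,interpolation=cv2.INTER_CUBIC)[:600])
cv2.imwrite("pics/f1.png",cv2.resize(b,None,fx=4.5,fy=4.5,interpolation=cv2.INTER_CUBIC)[:600])
a=cv2.imread("pics/side0.png")[155:240,205:285]
cv2.imwrite("pics/s1.png",cv2.resize(a,None,fx=7,fy=7,interpolation=cv2.INTER_CUBIC)[:600])
E
```

```text
(no output)
```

View pics/c1.png

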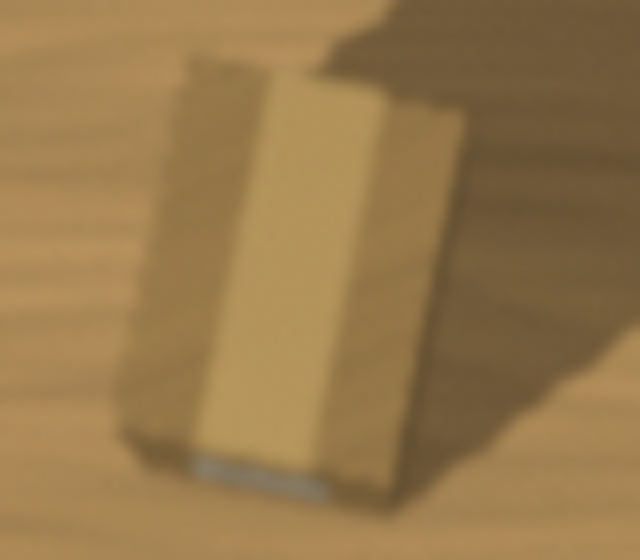

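View pics/f1.png

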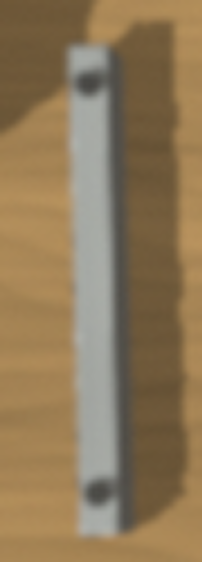

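View pics/s1.png

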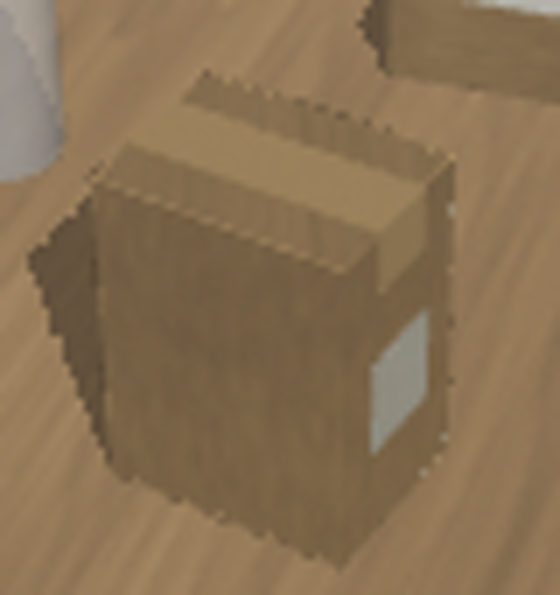

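```bash
python3 - <<'E'
from cell import *
from h import *
p=camera_params("top")
def f(l,s,o,z): return np.array([onz(p,((u+.5)/s-.5+o[0],(v+.5)/s-.5+o[1]),z)[:2] for u,v in l])
C=f([(188,58),(465,108),(395,485),(118,430)],8,(220,140),.16)
F=f([(71,45),(109,48),(121,534),(80,534)],4.5,(115,125),.04)
for n,X in (("carton",C),("fence",F)):
    print(n,X.round(4).tolist(),X.mean(0)); 
    for i in range(4):
        d=X[(i+1)%4]-X[i]; print(np.linalg.norm(d).round(4),np.arctan2(d[1],d[0]).round(3))
s=camera_params("side")
l=[(208,72),(452,158),(345,270),(103,183)]
print([onz(s,((u+.5)/7-.5+205,(v+.5)/7-.5+155),.16)[:2].round(4).tolist() for u,v in l])
l=[(340,568),(115,470)]
print([onz(s,((u+.5)/7-.5+205,(v+.5)/7-.5+155),0)[:2].round(4).tolist() for u,v in l])
for n,uv,z in (("tray",[(370,163),(437,160),(438,205),(371,208)],.05),("tape",[(174,270)],.045),("bottle",[(323,88)],.19),("mug",[(224,98)],.09),("sc",[(265,100)],.1),("mark",[(347,255),(348,303)],.014)):
    print(n,[onz(p,q,z)[:2].round(3).tolist() for q in uv])
E
```

```text
carton [[0.6422, 0.0621], [0.6279, -0.0247], [0.5096, -0.005], [0.5251, 0.081]] [0.5761808  0.02835411]
0.088 -1.735
0.1199 2.976
0.0874 1.393
0.1187 -0.16
fence [[0.6934, 0.381], [0.6919, 0.3575], [0.396, 0.3363], [0.3955, 0.3609]] [0.54417567 0.35894435]
0.0235 -1.633
0.2967 -3.07
0.0246 1.589
0.2985 0.067
[[0.6284, -0.0231], [0.5121, -0.0002], [0.5269, 0.0839], [0.6372, 0.0649]]
[[0.5294, 0.0825], [0.6427, 0.0597]]
tray [[0.624, -0.277], [0.635, -0.456], [0.514, -0.456], [0.502, -0.279]]
tape [[0.327, 0.245]]
bottle [[0.787, -0.133]]
mug [[0.787, 0.12]]
sc [[0.78, 0.01]]
mark [[0.375, -0.221], [0.247, -0.223]]
```

{"method": "move_arm", "body": {
  "moves": [
    [[0,0,0],-0.146],
    [[0,0,0],-0.146],
    [[0,0,0],-0.146],
    [[0,0,0],-0.146],
    [[0,0,0],-0.146],
    [[0,0,0],-0.146],
    [[0,0,0],-0.146],
    [[0,0,0],-0.146]
  ],
  "grip": 0.5
}}

```text
clock: 0.9
tcp_pos: [0.1449, -0.5784, 0.2484]
eef_rot: [-3.132, 0.003, -0.126]
ft_force: [0.4, -0.0, 0.6]
finger_gap: 0.0429
```

{"method": "move_arm", "body": {
  "moves": [
    [[2,-3.4,0],0.034],
    [[2,-3.4,0],0],
    [[2,-3.4,0],0],
    [[2,-3.4,0],0],
    [[2,-3.4,0],0],
    [[2,-3.4,0],0],
    [[2,-3.4,0],0],
    [[2,-3.4,0],0],
    [[2,-3.4,0],0],
    [[2,-3.4,0],0],
    [[2,-3.4,0],0],
    [[2,-3.4,0],0],
    [[2,-3.4,0],0],
    [[2,-3.4,0],0],
    [[0,0,0],0],
    [[0,0,0],0]
  ]
}}

```text
clock: 2.5
tcp_pos: [0.5045, -0.133, 0.2472]
eef_rot: [-3.128, 0.008, -0.157]
ft_force: [0.1, 0.2, -0.2]
finger_gap: 0.0426
```

{"method": "move_arm", "body": {
  "moves": [
    [[2.3,-3.2,0],0],
    [[2.3,-3.2,0],0],
    [[0,0,3.2],0],
    [[0,0,3.2],0],
    [[0,0,3.2],0],
    [[0,0,0],0],
    [[0,0,0],0]
  ]
}}

```text
clock: 3.2
tcp_pos: [0.5585, -0.0818, 0.1498]
eef_rot: [-3.131, 0.008, -0.165]
ft_force: [1.1, -0.1, -0.5]
finger_gap: 0.0427
```

```bash
python3 - <<'E'
from cell import *
import cv2
for n in ["side"]:
    cv2.imwrite(f"pics/{n}1.png",read_camera(n))
cv2.imwrite("pics/wrist1.png",read_camera("wrist"))
E
```

```text
(no output)
```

View pics/side1.png

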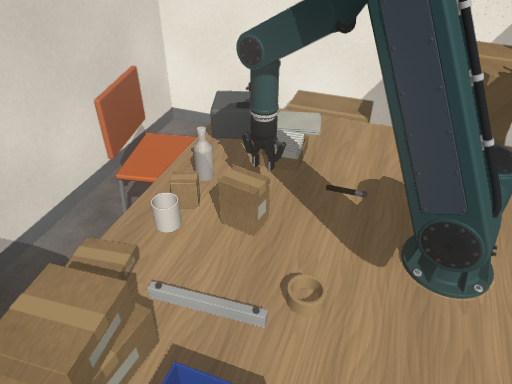

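View pics/wrist1.png

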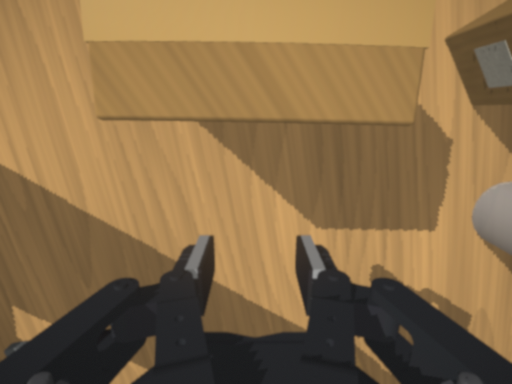

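The side view shows the fingers behind the carton at (262,155). In the wrist view the carton's edge runs from column 98 to 415 and the fingers sit centred at about 255, with the edge square to them. Now I'll push it over.

{"method": "move_arm", "body": {
  "moves": [
    [[0,-1.5,0],0],
    [[0,-1.5,0],0],
    [[0,-1,0],0],
    [[0,-1,0],0],
    [[0,-1,0],0],
    [[0,-1,0],0],
    [[0,-1,0],0],
    [[0,-1,0],0]
  ]
}}

```text
clock: 4.1
tcp_pos: [0.5786, 0.0132, 0.1576]
eef_rot: [-3.132, -0.005, -0.165]
ft_force: [-0.2, -0.7, 2.3]
finger_gap: 0.0426
```

```bash
python3 - <<'E'
from cell import *
import cv2
cv2.imwrite("pics/side2.png",read_camera("side"))
E
```

```text
(no output)
```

View pics/side2.png

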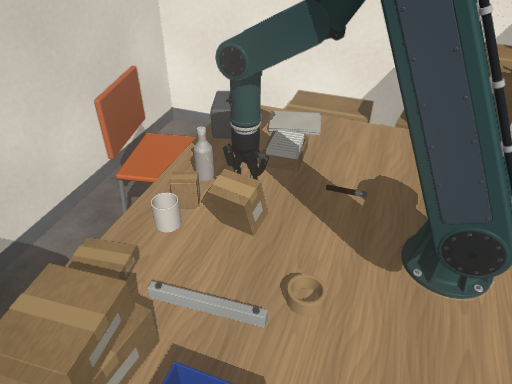

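The carton is tilting about its far edge and isn't sliding. I'll continue the push.

{"method": "move_arm", "body": {
  "moves": [
    [[0,-1,0],0],
    [[0,-1,0],0],
    [[0,-1,0],0],
    [[0,-1,0],0],
    [[0,-1,0],0],
    [[0,-1,0],0],
    [[0,-1,0],0]
  ]
}}

```text
clock: 4.85
tcp_pos: [0.59, 0.0898, 0.1572]
eef_rot: [-3.13, -0.002, -0.166]
ft_force: [0.6, 0.0, 0.2]
finger_gap: 0.0427
```

```bash
python3 - <<'E'
from cell import *
import cv2
cv2.imwrite("pics/side3.png",read_camera("side"))
E
```

```text
(no output)
```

View pics/side3.png

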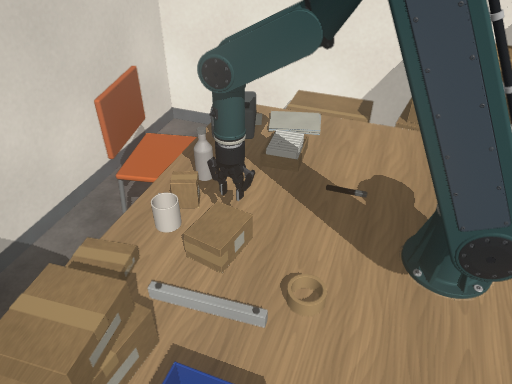

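The carton lies on its broad side, at about (218,236). I'll back off and measure it.

{"method": "move_arm", "body": {
  "moves": [
    [[0,3,0],0],
    [[0,3,0],0],
    [[0,3,0],0],
    [[0,3,0],0],
    [[0,3,0],0],
    [[0,0,0],0],
    [[0,0,0],0]
  ],
  "grip": 0.8
}}

```text
clock: 5.6
tcp_pos: [0.5667, -0.0589, 0.1556]
eef_rot: [-3.129, -0.004, -0.161]
ft_force: [0.1, 0.1, -0.4]
finger_gap: 0.0685
```

```bash
python3 - <<'E'
from cell import *
import cv2
cv2.imwrite("pics/top4.png",read_camera("top"))
w=camera_params("wrist");cv2.imwrite("pics/wrist4.png",read_camera("wrist"))
a=cv2.imread("pics/top4.png")[120:260,110:290]
cv2.imwrite("pics/t4.png",cv2.resize(a,None,fx=4,fy=4,interpolation=cv2.INTER_CUBIC))
E
```

```text
(no output)
```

View pics/t4.png

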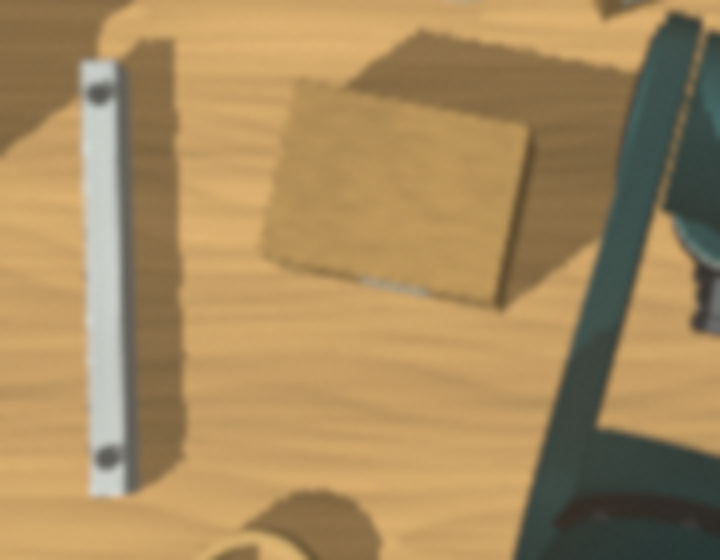

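View pics/wrist4.png

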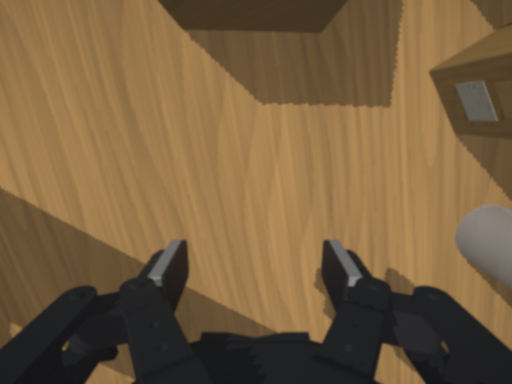

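```bash
cat > m.py <<'E'
from cell import *
from h import *
def meas(l,s,o,z=.09):
    p=camera_params("top")
    X=np.array([onz(p,((u+.5)/s-.5+o[0],(v+.5)/s-.5+o[1]),z)[:2] for u,v in l])
    print(X.round(4).tolist(),X.mean(0).round(4))
    for i in range(4):
        d=X[(i+1)%4]-X[i]; print(np.linalg.norm(d).round(4),np.arctan2(d[1],d[0]).round(3))
    n=np.array([-np.sin(.071),np.cos(.071)]); c=np.array([.5442,.3589])
    print("fence normal coord (face=-.012):",((X-c)@n).round(4))
    return X
E
python3 -c "
from m import *
meas([(296,80),(531,126),(499,304),(263,259)],4,(110,120))"
```

```text
[[0.6719, 0.2243], [0.6437, 0.0674], [0.5252, 0.0856], [0.552, 0.2416]] [0.5982 0.1547]
0.1593 -1.749
0.1199 2.989
0.1583 1.4
0.1211 -0.144
fence normal coord (face=-.012): [-0.1434 -0.2978 -0.2712 -0.1176]
```

{"method": "move_arm", "body": {
  "moves": [
    [[0,0,0],-0.116],
    [[0,0,0],-0.116],
    [[2,0,1.5],0],
    [[2,0,3],0],
    [[0,-2,3],0],
    [[0,-2,2],0],
    [[0,0,0],0],
    [[0,0,0],0]
  ]
}}

```text
clock: 6.5
tcp_pos: [0.6087, -0.0036, 0.0598]
eef_rot: [-3.131, -0.012, 0.092]
ft_force: [0.3, 0.1, 0.5]
finger_gap: 0.0682
```

{"method": "move_arm", "body": {
  "moves": [
    [[0,-2,0],0.02],
    [[0,-2,0],0],
    [[0,-1,0],0],
    [[0,-0.8,0],0],
    [[0,-0.8,0],0],
    [[0,-0.8,0],0],
    [[0,-0.8,0],0],
    [[0,-0.8,0],0],
    [[0,-0.8,0],0],
    [[0,-0.8,0],0],
    [[0,-0.8,0],0],
    [[0,0,0],0]
  ]
}}

```text
clock: 7.7
tcp_pos: [0.6049, 0.113, 0.0665]
eef_rot: [-3.134, -0.022, 0.071]
ft_force: [0.7, 0.5, 0.1]
finger_gap: 0.0682
```

```bash
python3 - <<'E'
from cell import *
import cv2
cv2.imwrite("pics/top5.png",read_camera("top"))
cv2.imwrite("pics/wrist5.png",read_camera("wrist"))
a=cv2.imread("pics/top5.png")[120:260,110:290]
cv2.imwrite("pics/t5.png",cv2.resize(a,None,fx=4,fy=4,interpolation=cv2.INTER_CUBIC))
E
```

```text
(no output)
```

View pics/t5.png

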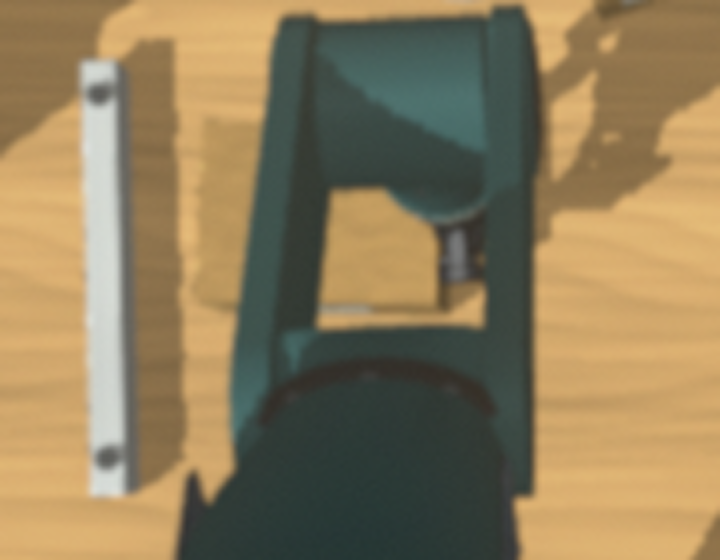

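View pics/wrist5.png

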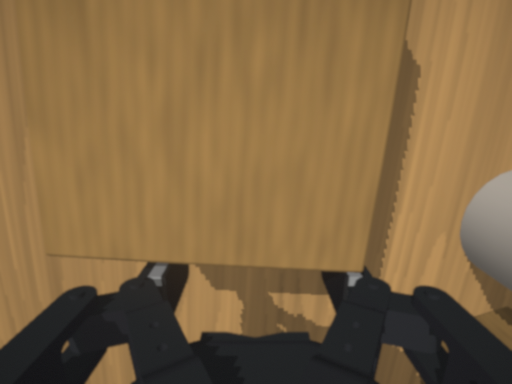

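The carton is nearly square now. In the wrist view its rear edge runs from (48,254) to (365,269), a tilt of about 0.05. Its middle is about 15–19 mm left of the gripper centre, so I'll re-centre and continue pushing.

{"method": "move_arm", "body": {
  "moves": [
    [[0,1,0],0],
    [[-1,0,0.3],0],
    [[0,-1,0.3],0],
    [[0,-0.6,0],0],
    [[0,-0.6,0],0],
    [[0,-0.6,0],0],
    [[0,-0.6,0],0],
    [[0,-0.6,0],0],
    [[0,-0.6,0],0],
    [[0,-0.6,0],0],
    [[0,0,0],0]
  ]
}}

```text
clock: 8.9
tcp_pos: [0.5901, 0.1562, 0.0597]
eef_rot: [-3.135, -0.02, 0.07]
ft_force: [-0.2, -0.3, 0.3]
finger_gap: 0.0681
```

```bash
python3 - <<'E'
from cell import *
import cv2
cv2.imwrite("pics/top6.png",read_camera("top"))
cv2.imwrite("pics/wrist6.png",read_camera("wrist"))
cv2.imwrite("pics/side6.png",read_camera("side"))
a=cv2.imread("pics/top6.png")[120:260,110:290]
cv2.imwrite("pics/t6.png",cv2.resize(a,None,fx=4,fy=4,interpolation=cv2.INTER_CUBIC))
E
```

```text
(no output)
```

View pics/t6.png

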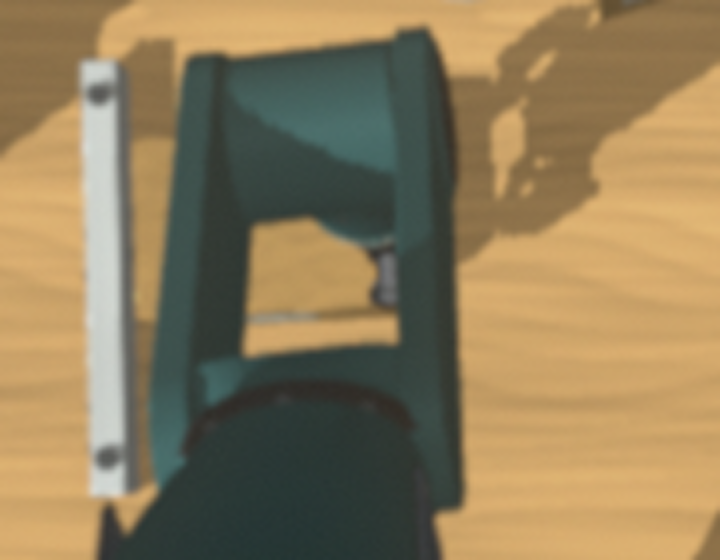

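View pics/wrist6.png

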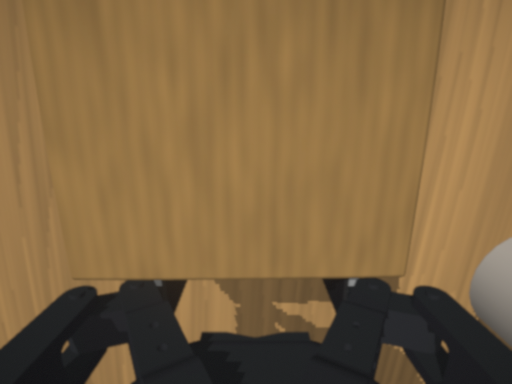

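View pics/side6.png

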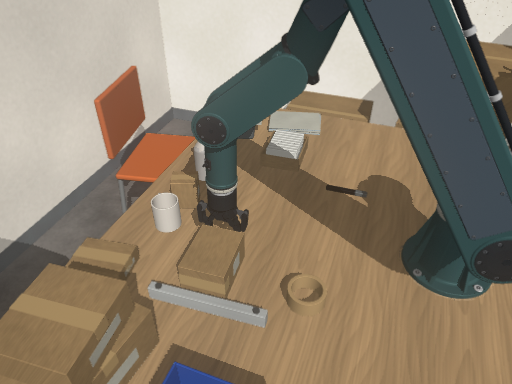

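The wrist view shows the rear edge level (row 278 across columns 75 to 405) and both fingers on it. About 2 cm remain, so I'll push gently to contact.

{"method": "move_arm", "body": {
  "moves": [
    [[0,-0.4,0],0],
    [[0,-0.4,0],0],
    [[0,-0.4,0],0],
    [[0,-0.4,0],0],
    [[0,-0.3,0],0]
  ]
}}

```text
clock: 9.55
tcp_pos: [0.5887, 0.1741, 0.0597]
eef_rot: [-3.137, -0.02, 0.069]
ft_force: [-0.1, -1.2, 0.3]
finger_gap: 0.0684
```

{"method": "move_arm", "body": {
  "moves": [
    [[0,-0.3,0],0],
    [[0,-0.3,0],0]
  ]
}}

```text
clock: 9.75
tcp_pos: [0.5888, 0.1786, 0.06]
eef_rot: [-3.141, -0.02, 0.071]
ft_force: [2.9, -23.6, 5.5]
finger_gap: 0.0687
```

The 24 N force shows the carton is against the fence, and the TCP is exactly where I predicted (−0.183 along the normal). Now I'll back off and rise.

{"method": "move_arm", "body": {
  "moves": [
    [[0,0,0],0],
    [[0,1,0],0],
    [[0,2,0],0],
    [[0,3,0],0],
    [[0,3,0],0],
    [[0,3,0],0],
    [[0,3,0],0],
    [[0,0,-3],0],
    [[0,0,-4],0],
    [[0,3,-4],0],
    [[0,3,0],0],
    [[0,0,0],0],
    [[0,0,0],0]
  ]
}}

```text
clock: 11.05
tcp_pos: [0.6029, -0.0395, 0.1738]
eef_rot: [-3.135, -0.024, 0.071]
ft_force: [-0.4, -0.4, -0.7]
finger_gap: 0.0682
```

```bash
python3 - <<'E'
from cell import *
import cv2
cv2.imwrite("pics/top7.png",read_camera("top"))
cv2.imwrite("pics/side7.png",read_camera("side"))
a=cv2.imread("pics/top7.png")[120:260,110:290]
cv2.imwrite("pics/t7.png",cv2.resize(a,None,fx=4,fy=4,interpolation=cv2.INTER_CUBIC))
E
```

```text
(no output)
```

View pics/t7.png

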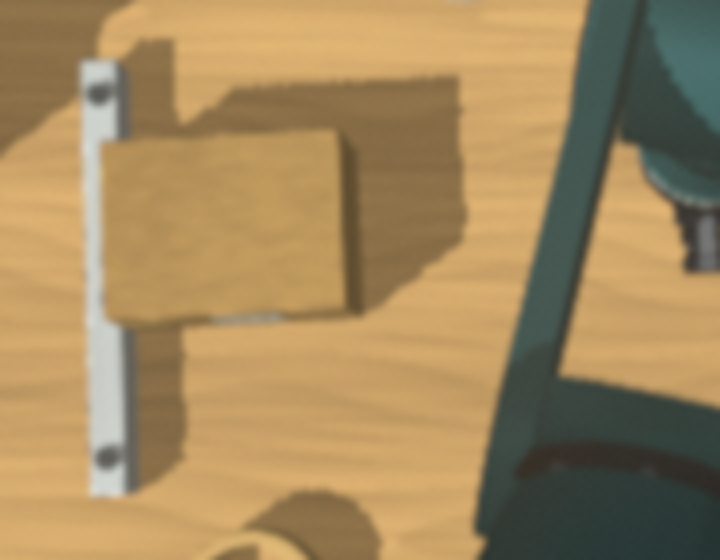

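View pics/side7.png

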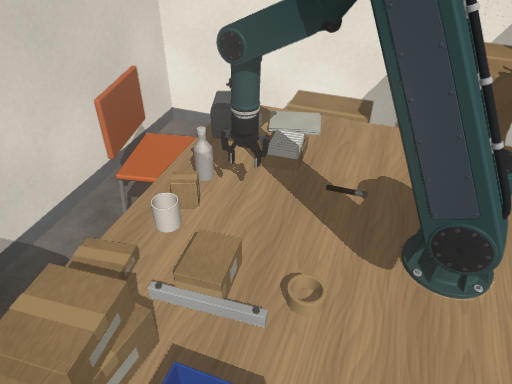

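```bash
python3 -c "
from m import *
meas([(102,145),(341,130),(348,311),(107,324)],4,(110,120))
# objects moved? compare pictures
a=cv2.imread('pics/top0.png');b=cv2.imread('pics/top7.png')
print(cv2.phaseCorrelate(cv2.cvtColor(a[75:125,200:290],6).astype('float32'),cv2.cvtColor(b[75:125,200:290],6).astype('float32')))"
```

```text
[[0.626, 0.3512], [0.6388, 0.1932], [0.5188, 0.1845], [0.5074, 0.3422]] [0.5727 0.2678]
0.1585 -1.49
0.1203 -3.069
0.1581 1.643
0.1189 0.075
fence normal coord (face=-.012): [-0.0135 -0.172  -0.1722 -0.014 ]
((0.10833668951308795, 0.08064896117125642), 0.6393344374762641)
```

```bash
python3 -c "
from cell import *
hand_in(); print(read_state()['clock'])"
```

```text
the job is handed in; nothing more can be done
the job is handed in; nothing more can be done
```

The carton now lies flat on its broad side with its top end against the fence, and the job was handed in at about 11 s of the 58 s allowed. I tipped it with a push near its top by the half-open fingers. Then I slid it about 13 cm with the wider-open fingers, turning it square on the way, until it met the fence at 24 N. The arm then backed about 20 cm clear.

Last checks from the top camera:
- **Flush:** the top end is 1.5–2 mm from the fence face, within the 5 mm limit. It sits well inside the fence's ends.
- **Square:** the carton's edges are within about 0.01 rad of square, against a limit of 0.05.
- **Flat:** the visible face measures 158 x 120 mm at a height of 90 mm, so it rests on a broad face. I did not measure tilt separately.
- **Other objects:** comparing top views from start and end, the area with the mug and small carton shifted by only about 0.1 px. The bottle, tray, tape and marker I checked only by eye, and they look unmoved.

No check failed or disagreed.

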